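# Sweep the loose coat buttons into the tray's trough

## Robot

A 6-joint arm with a two-finger parallel gripper is mounted at the origin on the work surface. World frame = base frame: x ahead of the robot, y to its left, z up, the work surface at z = 0. Lengths are in m, angles in rad, forces in N, time in s.
With the tool pointing down it reaches from about 0.35 to 0.975 m from the base axis. Payload 7.1 kg.
Tool frame: the origin (TCP) lies on the centre line of the jaws, within the pads' length; the fingertips stand 19 mm ahead of it and the grasp point (between the pads) is the TCP (manip.finger_overhang is the distance from the TCP to the fingertips, in m); z points along the fingers, x is the direction in which the jaws open and shut, and the axes are right-handed (so a half turn about z gives the same grasp; the last joint's range is limited). The gripper opens to 88 mm and grips with 3 to 60 N. Pads are 20 mm wide; open, the fingers measure 115 mm over their backs; the gripper's body (75 mm by 178 mm) begins 61 mm behind the grasp point.
Start: joints at [1.303, 0.423, 1.63, -0, 1.089, -0.019], TCP at [0.154, 0.606, 0.242] pointing down, gripper open.
Joint ranges: [-3, 3], [-0.9, 2.11], [0.09, 2.58], [-1.31, 4.45], [0.11, 2.69], [-2.54, 2.54]. Speed limits (rad/s): [2.39, 2.39, 3.01, 3.14, 3.14, 3.14].

## Interface

Orientations are given as a unit quaternion [x, y, z, w].
In Python, from cell import telemetry, vision, workorder, manip gives the robot as it stands. The module is installed in compiled form; this text tells all that it offers.
- The arm moves only by the tool arm_command, never from a script. Its argument "plan" is a list of rows, each an object with "rot": the turn, a rotation vector about the tool's x, y, z in rad, a list of three; "offset": the shift along the tool's x, y, z in m, a list of three; "grip": the closure, from 0 (fully open) to 1 (shut). A call has exactly 8 rows; each row is the pose to reach, as a shift and turn from the pose commanded when the call began, along the tool's axes at that moment; what a row does not reach only later rows make up. A row lasts 1/10 s, in which the tool goes at most 50 mm and 8.59 degrees, less where a joint would pass 70% of its speed; a pose out of reach is approached as far as the arm can. A call with a gripper value outside its range is refused whole. The fingers move at their own pace and stop on an object; "squeeze" is the grip in N (left out, the last holds). Time passes only in rows, so rows that repeat a pose let the fingers close, or fill a call up. It gives the time, the measured TCP pose, the force and the opening at its end, in the units of the state.
- telemetry.sense(): the state, without advancing time (a new reading comes with each control period).
- vision.grab_frame(name): name is "side" or "top" or "wrist"; returns a dict with "img" (480x640x3 uint8, red, green, blue), "range_z" (480x640 float32, m along the optical axis (not along the pixel's ray), 0 where there is no reading), "fov_y" (degrees; the focal length in pixels is half the picture's height over the tangent of half this angle, whatever the lens; pixels are square), "cx", "cy" (the principal point, pixels), "dist" ([k1, k2, p1, p2, k3] as OpenCV has them; the pictures are not rectified), "R" (3x3) and "t" (3): a world point X has camera coordinates R X + t; the wrist camera has in their place "hand_eye" (4x4, takes a point from camera to tool coordinates, whose origin is the TCP and whose axes are the tool frame's). Camera axes: x right, y down, z forward; pixel columns grow to the right and rows downward; lengths in m; the calibration is good to about 2 mm. A picture is of the moment at which its call begins: read the wrist's pose just before it.
- workorder.hand_in(): hands the job in, once; it reports no verdict.
The state is a dict: "t": time; "qpos": joint angles; "dq": joint speeds; "effort": joint torques, N m; "eef_pos": TCP position; "tool_rot": TCP orientation; "ft_force": force on the tool from outside, world axes, zero at the start; "ft_torque": the same for the moment, N m; "width": finger opening in m.
Only numpy, scipy, OpenCV 4.12 (cv2) and the standard library are available. Lean on these libraries where they do the work, as an engineer would, in place of code of your own. Each camera call takes 0.05 s, during which the arm holds its last target. There are 200 camera calls.

## Task

Clear the loose coat buttons off the sorting tray: with the closed fingers, sweep the three round buttons across the deck and over its far edge so that all three lie in the sunken trough. Push them only, never pick them up or lift them, and leave the buckle and the standing thread spool on the deck, and everything else on the counter, where they are.

Things in the scene. Friction and masses are not known exactly. Their poses are not given: they have to be found in the camera images.
- tray: Grey sorting tray, 265 x 344 mm, fixed; turned by up to 0.22 rad. Origin on the counter, 130 mm from the near edge, midway across. Its x axis points away from the robot, across the deck to the trough; z up. The deck, 26 mm high, runs from x = -130 to 70 mm, y = -172 to 172 mm; rims 5 mm wide stand 10 mm above it on the near edge and both sides, none towards the trough.
- trough (a point): Centre of the floor of the tray's trough, which runs along the whole far side of the deck: 60 mm wide inside (tray x = 70 to 130 mm), 334 mm long, floor 4 mm above the counter (22 mm below the deck), open above. Its outer walls, 5 mm thick, rise to 36 mm above the counter. This point is at tray x = 100, y = 0, z = 4 mm.
- button1_center (a point): Round dark brown coat button, a disc 36 mm across and 9 mm thick, four small holes, 11 to 20 g, lying loose and flat on the deck; the point is the disc's centre. The three buttons, the buckle and the spool lie in five lanes along the tray's x axis, 66 mm apart, one in each, in any order; the way straight to the trough is free.
- button1: The same button as button1_center; origin at the centre of its underside.
- button2_center (a point): Round dark brown coat button, a disc 36 mm across and 9 mm thick, four small holes, 11 to 20 g, lying loose and flat on the deck; the point is the disc's centre. The three buttons, the buckle and the spool lie in five lanes along the tray's x axis, 66 mm apart, one in each, in any order; the way straight to the trough is free.
- button2: The same button as button2_center; origin at the centre of its underside.
- button3_center (a point): Round dark brown coat button, a disc 36 mm across and 9 mm thick, four small holes, 11 to 20 g, lying loose and flat on the deck; the point is the disc's centre. The three buttons, the buckle and the spool lie in five lanes along the tray's x axis, 66 mm apart, one in each, in any order; the way straight to the trough is free.
- button3: The same button as button3_center; origin at the centre of its underside.
- buckle: Rectangular belt buckle, an open frame 40 x 32 mm and 7 mm high in the same dark horn-brown, lying on the tray's deck; origin at the centre of its underside. Stays where it is.
- spool: Thread spool, 32 mm in diameter and 42 mm tall, standing upright loose on the tray's deck, wooden ends and dark brown thread; origin at the centre of its underside. Stays where it is.
- cream_jar: Shoe-cream jar, 52 mm in diameter, 50 mm tall, on the counter left of the tray; origin under its centre. Leave alone.
- shoe_brush: Wooden shoe brush 160 x 50 x 42 mm, on the counter right of the tray; origin under its centre. Leave alone.
- polish_tin: Flat steel polish tin, 72 mm in diameter, 22 mm high, on the counter left of the tray; origin under its centre. Leave alone.
- cleaner_bottle: Cleaner bottle, 56 mm in diameter, 150 mm tall, on the counter left of the tray; origin under its centre. Leave alone.
- desk_bell: Desk bell, 84 mm in diameter, 46 mm tall, on the counter right of the tray; origin under its centre. Leave alone.

How it is judged:
By the outcome, as a careful person would: the job done as asked, in the order asked, and still so for the second after the job is handed in, with the robot touching nothing.
It also fails if it takes over 53 s, if anything falls off the work surface, if the arm or the gripper's body presses on something with over 40 N, if the wrist force passes 120 N, or if a joint passes its speed limit or range.

## Working session

There is one attempt and no reset: what is moved stays moved. The work goes in short steps, Python scripts to look and compute and a tool call to move; the robot and the scene stay as the last step left them, time stands still between calls to the robot, and variables do not carry over. Pictures are saved under pics/ and viewed, about 8 in all and at most 12, crops included, and the job is handed in when it is done.

Besides the shell and the picture viewer there is one more tool, called after "Emit:" as name(argument=value, ...), one argument or row to a line, values as JSON. arm_command: Moves the arm, as the interface text tells. Its arguments: {"type":"object","properties":{"plan":{"type":"array"},"squeeze":{"type":"number"}},"required":["plan"]}

```bash
mkdir -p pics
python3 - <<'E'
from cell import telemetry, vision, manip
import cv2
s=telemetry.sense()
print({k:(v if not hasattr(v,'__len__') else [round(float(a),4) for a in v]) for k,v in s.items()}, manip.finger_overhang)
for n in("top","side"):
    f=vision.grab_frame(n)
    cv2.imwrite(f"pics/{n}0.png",f["img"][:,:,::-1])
    print(n,f["fov_y"],f["cx"],f["cy"],f["dist"],f["R"],f["t"])
E
```

```text
{'t': 0.0, 'qpos': [1.303, 0.4238, 1.6307, -0.0, 1.0886, -0.019], 'dq': [-0.0007, -0.0007, 0.0013, -0.0009, -0.0001, 0.0002], 'effort': [0.0019, -54.4642, -27.366, 0.0644, 0.023, -0.0001], 'eef_pos': [0.1537, 0.6053, 0.2409], 'tool_rot': [0.7894, 0.6139, -0.0006, 0.0004], 'ft_force': [-0.4277, -0.2807, 0.1219], 'ft_torque': [0.0127, -0.019, 0.0227], 'width': 0.08761932000656733} 0.019
top 45.74350105361189 319.97141385913756 237.07470427908294 [-0.04215754  0.          0.          0.          0.        ] [[-0.01339212 -0.9999082   0.00205917]
 [-0.9911462   0.01300265 -0.13213683]
 [ 0.13209793 -0.00381053 -0.99122935]] [0.00354853 0.58339378 1.43502899]
side 43.40362935577168 314.76548965390367 234.76065115554331 [-0.06344186  0.          0.          0.          0.        ] [[ 0.80900926 -0.58743252  0.02066511]
 [-0.41971623 -0.60192988 -0.67935168]
 [ 0.41151222  0.54092832 -0.73352181]] [-0.44866452  0.2614134   1.05161129]
```

View pics/top0.png

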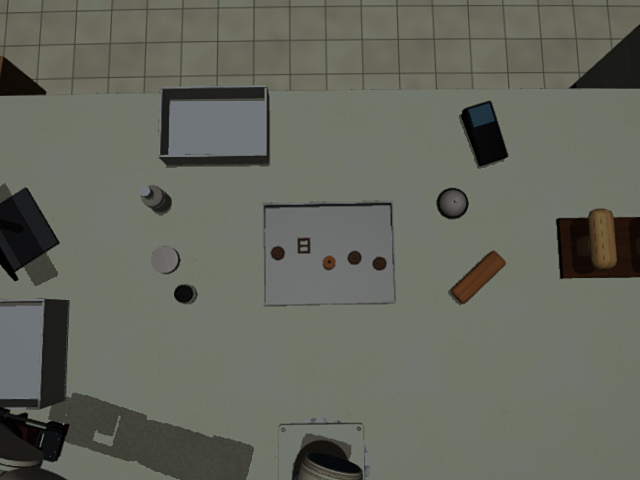

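The top view shows the tray at about (264–395, 203–305). From the left, its five lanes hold a button (278,253), the buckle (304,245), the spool (329,262) and two buttons (354,258) and (380,264).

```bash
cat > h.py <<'E'
import numpy as np, cv2
from cell import telemetry, vision
def KD(f):
    h=f["img"].shape[0]; fl=h/2/np.tan(np.radians(f["fov_y"])/2)
    return np.array([[fl,0,f["cx"]],[0,fl,f["cy"]],[0,0,1.]]),np.array(f["dist"],float)
def rays(f,px):
    K,D=KD(f); p=cv2.undistortPoints(np.asarray(px,float).reshape(-1,1,2),K,D)[:,0]
    return np.c_[p,np.ones(len(p))]
def onplane(f,px,z):
    R,t=np.array(f["R"]),np.array(f["t"]); d=rays(f,px)@R; c=-R.T@t
    return c+d*((z-c[2])/d[:,2])[:,None]
def cloud(f):
    h,w=f["range_z"].shape; v,u=np.mgrid[:h,:w]
    r=rays(f,np.c_[u.ravel(),v.ravel()])*f["range_z"].reshape(-1,1)
    return ((r-np.array(f["t"]))@np.array(f["R"])).reshape(h,w,3)
def dark(f,x0=264,x1=396,y0=200,y1=307):
    g=f["img"].max(2); m=np.zeros_like(g); m[y0:y1,x0:x1]=(g[y0:y1,x0:x1]<110)
    return m
E
python3 - <<'E'
from h import *
f=vision.grab_frame("top"); P=cloud(f); im=f["img"]
m=np.zeros((480,640),bool); m[195:312,255:405]=True
z=P[...,2]
for r in range(196,312,4): print(r,np.round(P[r,315,:],3),im[r,315],np.round(z[r,290],3))
print([ (c,round(z[280,c],3),im[280,c].tolist()) for c in range(258,272)])
w=((z>.014)&(z<.05)&m).astype(np.uint8)
ys,xs=np.nonzero(w); print(cv2.minAreaRect(P[ys,xs,:2].astype(np.float32)))
hd=((np.abs(z-.026)<.004)&m).astype(np.uint8); hd=cv2.morphologyEx(hd,cv2.MORPH_OPEN,np.ones((5,5),np.uint8))
ys,xs=np.nonzero(hd); print("deck",cv2.minAreaRect(P[ys,xs,:2].astype(np.float32)))
g=im.max(2); print(np.median(g[210:300,268:390]))
n,l,s,c=cv2.connectedComponentsWithStats(((g<95)&m).astype(np.uint8))
for i in range(1,n):
    if s[i,4]>15: print(s[i],c[i].round(1),onplane(f,[c[i]],.035).round(4), im[l==i].mean(0).round())
crop=cv2.resize(im[190:315,250:410],None,fx=5,fy=4.7,interpolation=cv2.INTER_CUBIC)
cv2.imwrite("pics/crop1.png",cv2.resize(im[195:312,255:405],None,fx=5,fy=5,interpolation=cv2.INTER_CUBIC)[:,:,::-1])
E
```

```text
196 [ 0.701  0.008 -0.004] [113 118 106] -0.001
200 [0.689 0.008 0.003] [113 118 105] -0.005
204 [0.672 0.008 0.034] [44 46 46] 0.036
208 [0.667 0.008 0.001] [110 113 111] 0.001
212 [0.656 0.008 0.003] [107 109 107] 0.002
216 [0.645 0.008 0.004] [107 110 108] 0.001
220 [0.634 0.008 0.003] [108 110 108] 0.002
224 [0.623 0.008 0.007] [107 109 108] 0.014
228 [0.609 0.008 0.029] [108 110 108] 0.026
232 [0.598 0.009 0.028] [107 111 108] 0.027
236 [0.588 0.009 0.024] [108 109 109] 0.023
240 [0.578 0.009 0.025] [109 111 109] 0.024
244 [0.567 0.009 0.03 ] [109 111 110] 0.025
248 [0.556 0.009 0.029] [109 112 110] 0.02
252 [0.546 0.009 0.027] [109 112 110] 0.024
256 [0.536 0.009 0.023] [110 111 111] 0.024
260 [0.525 0.01  0.024] [110 112 110] 0.028
264 [0.514 0.01  0.033] [110 112 111] 0.027
268 [0.505 0.01  0.022] [111 113 111] 0.029
272 [0.494 0.01  0.024] [111 113 111] 0.024
276 [0.483 0.01  0.028] [112 113 112] 0.027
280 [0.473 0.01  0.021] [111 113 111] 0.027
284 [0.463 0.01  0.028] [110 113 111] 0.026
288 [0.453 0.01  0.021] [112 114 113] 0.028
292 [0.443 0.011 0.019] [111 113 112] 0.022
[... 1074 characters left out ...]
[59. 60. 60.]
[264 232   2  71 127] [264.4 269.9] [[0.5005 0.1401 0.035 ]] [81. 83. 82.]
[297 237  14  17 197] [303.6 245.1] [[0.5635 0.0386 0.035 ]] [59. 53. 49.]
[270 246  15  15 177] [277.2 252.8] [[0.5444 0.1069 0.035 ]] [48. 38. 32.]
[347 250  15  15 173] [354.1 257.3] [[ 0.5299 -0.0918  0.035 ]] [47. 37. 31.]
[322 256  14  15 151] [328.5 262.9] [[ 0.5164 -0.0254  0.035 ]] [78. 52. 33.]
[372 256  15  15 176] [379.1 263.2] [[ 0.5138 -0.1559  0.035 ]] [48. 38. 32.]
[332 303   9   2  18] [336.  303.5] [[ 0.4119 -0.0429  0.035 ]] [90. 92. 87.]
[343 302  52   3  97] [367.8 303.2] [[ 0.4115 -0.1244  0.035 ]] [83. 85. 79.]
[264 304  56   3 113] [291.1 304.8] [[0.41  0.072 0.035]] [83. 85. 78.]
```

View pics/crop1.png

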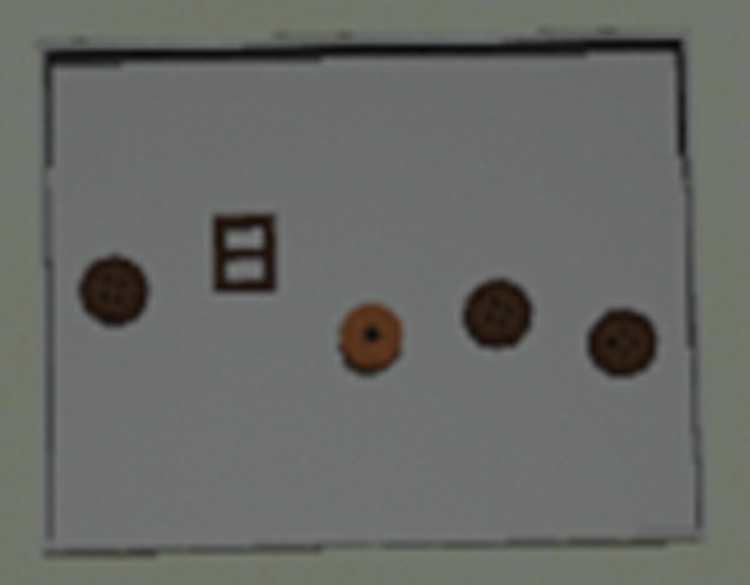

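The crop shows the tray nearly square to the world, at about 0.5°. The dark wall shadow is at the trough side (top) and the three buttons are clear of the buckle and spool. Measured values:

| Item | World position or size |
|---|---|
| Tray | 267 x 344 mm |
| Tray origin | about (0.542, -0.025) |
| Deck edge | x about 0.612 |
| Button | (0.544, 0.107) |
| Button | (0.530, -0.092) |
| Button | (0.514, -0.156) |

The lane spacing comes out at 66 mm, which matches the description.

Emit:
arm_command(
  plan=[
    {"rot": [0,0,-0.05],"offset": [-0.015,0.018,0],"grip": 1},
    {"rot": [0,0,-0.1],"offset": [-0.045,0.052,0],"grip": 1},
    {"rot": [0,0,-0.15],"offset": [-0.075,0.086,0],"grip": 1},
    {"rot": [0,0,-0.2],"offset": [-0.105,0.121,0],"grip": 1},
    {"rot": [0,0,-0.25],"offset": [-0.135,0.155,0],"grip": 1},
    {"rot": [0,0,-0.25],"offset": [-0.165,0.19,0],"grip": 1},
    {"rot": [0,0,-0.25],"offset": [-0.195,0.224,0],"grip": 1},
    {"rot": [0,0,-0.25],"offset": [-0.22,0.253,0],"grip": 1},
  ],
  squeeze=20,
)

```text
t: 0.95
eef_pos: [0.3456, 0.3282, 0.2416]
tool_rot: [0.707, 0.707, -0.0, 0.0]
ft_force: [-0.5, -0.1, 0.3]
width: 0.0274
```

Emit:
arm_command(
  plan=[
    {"rot": [0,0,0],"offset": [-0.03,0.022,0],"grip": 1},
    {"rot": [0,0,0],"offset": [-0.065,0.045,0],"grip": 1},
    {"rot": [0,0,0],"offset": [-0.1,0.07,0],"grip": 1},
    {"rot": [0,0,0],"offset": [-0.135,0.094,0.02],"grip": 1},
    {"rot": [0,0,0],"offset": [-0.17,0.118,0.04],"grip": 1},
    {"rot": [0,0,0],"offset": [-0.2,0.138,0.06],"grip": 1},
    {"rot": [0,0,0],"offset": [-0.222,0.15,0.09],"grip": 1},
    {"rot": [0,0,0],"offset": [-0.222,0.15,0.12],"grip": 1},
  ],
)

```text
t: 1.75
eef_pos: [0.4971, 0.1061, 0.1209]
tool_rot: [0.708, 0.706, 0.001, 0.001]
ft_force: [0.3, -0.2, -0.5]
width: 0.0005
```

Run:
```python
from h import *
s=telemetry.sense(); print(s["eef_pos"],s["width"],s["tool_rot"])
f=vision.grab_frame("wrist"); print(f["hand_eye"])
cv2.imwrite("pics/w1.png",f["img"][:,:,::-1])
# button in the wrist view: dark blobs -> world on z=.035
from scipy.spatial.transform import Rotation as Ro
T=np.eye(4);T[:3,:3]=Ro.from_quat(s["tool_rot"]).as_matrix();T[:3,3]=s["eef_pos"]
C=T@np.array(f["hand_eye"]); f["R"]=C[:3,:3].T; f["t"]=-C[:3,:3].T@C[:3,3]
g=f["img"].max(2); n,l,st,c=cv2.connectedComponentsWithStats((g<75).astype(np.uint8))
for i in range(1,n):
    if st[i,4]>300: print(st[i],onplane(f,[c[i]],.035).round(4))
```

```text
[0.49707517 0.10606786 0.12092124] 0.0005129479974056452 [0.70781749 0.70639459 0.00074499 0.00072392]
[[ 9.99999682e-01 -3.05910260e-04  7.35902391e-04  1.10443559e-03]
 [ 1.02174946e-04  9.64987328e-01  2.62296486e-01 -7.16509215e-02]
 [-7.90375668e-04 -2.62296327e-01  9.64987053e-01 -1.43079897e-01]
 [ 0.00000000e+00  0.00000000e+00  0.00000000e+00  1.00000000e+00]]
[    0   115   640   365 89315] [[0.6113 0.1059 0.035 ]]
[616 137  23  58 468] [[0.4438 0.3036 0.035 ]]
[  81  254   59   56 1307] [[ 0.5157 -0.0237  0.035 ]]
```

View pics/w1.png

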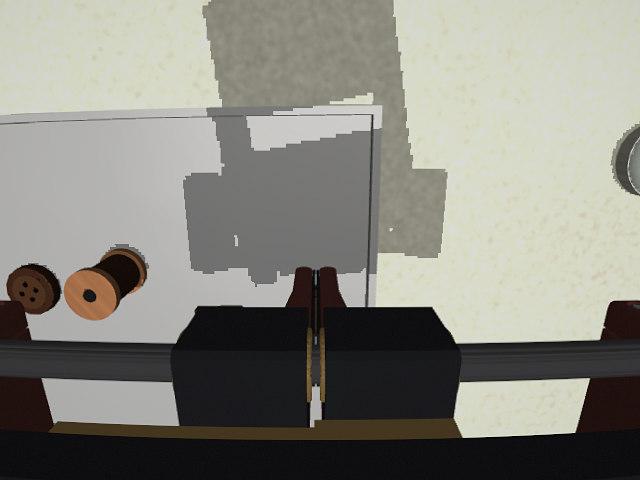

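The wrist view looks back at the near side: closed fingertips at (320,270), spool at (90,297), one button at (33,288). The left button is hidden behind the fingers. The deck ahead of the fingers is clear, so I descend behind the left button.

Emit:
arm_command(
  plan=[
    {"rot": [0,0,0],"offset": [0,0.002,0.02],"grip": 1},
    {"rot": [0,0,0],"offset": [0,0.002,0.04],"grip": 1},
    {"rot": [0,0,0],"offset": [0,0.002,0.055],"grip": 1},
    {"rot": [0,0,0],"offset": [0,0.002,0.064],"grip": 1},
    {"rot": [0,0,0],"offset": [0,0.002,0.069],"grip": 1},
    {"rot": [0,0,0],"offset": [0,0.002,0.072],"grip": 1},
    {"rot": [0,0,0],"offset": [0,0.002,0.073],"grip": 1},
    {"rot": [0,0,0],"offset": [0,0.002,0.073],"grip": 1},
  ],
)

```text
t: 2.6
eef_pos: [0.4975, 0.1085, 0.0491]
tool_rot: [0.707, 0.708, 0.0, 0.0]
ft_force: [0.2, -0.6, 1.2]
width: 0.0007
```

Run:
```python
from h import *
f=vision.grab_frame("side")
K,D=KD(f); p=[[.544,.107,.03],[.499,.107,.03]]
uv=cv2.projectPoints(np.array(p),cv2.Rodrigues(np.array(f["R"]))[0],np.array(f["t"]),K,D)[0].reshape(-1,2); print(uv)
u,v=uv.mean(0).astype(int)
cv2.imwrite("pics/s1.png",cv2.resize(f["img"][v-70:v+70,u-90:u+90],None,fx=4,fy=4)[:,:,::-1])
```

```text
[[282.21710254 210.99290697]
 [264.78415053 219.46284144]]
```

View pics/s1.png

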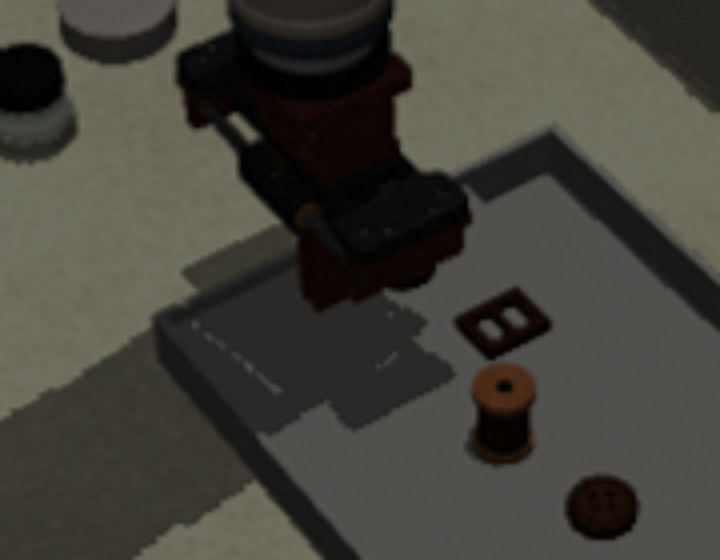

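The side crop shows the closed fingers down on the deck just behind the left button (about (420,275)), well clear of the buckle at (505,322). Force is about 1 N, so I push.

Emit:
arm_command(
  plan=[
    {"rot": [0,0,0],"offset": [0,0.008,0],"grip": 1},
    {"rot": [0,0,0],"offset": [0,0.018,0],"grip": 1},
    {"rot": [0,0,0],"offset": [0,0.029,0],"grip": 1},
    {"rot": [0,0,0],"offset": [0,0.04,0],"grip": 1},
    {"rot": [0,0,0],"offset": [0,0.051,0],"grip": 1},
    {"rot": [0,0,0],"offset": [0,0.062,0],"grip": 1},
    {"rot": [0,0,0],"offset": [0,0.073,0],"grip": 1},
    {"rot": [0,0,0],"offset": [0,0.082,0],"grip": 1},
  ],
)

```text
t: 3.45
eef_pos: [0.5803, 0.1085, 0.0486]
tool_rot: [0.707, 0.707, 0.0, 0.0]
ft_force: [-0.1, -0.7, 0.7]
width: 0.0004
```

Emit:
arm_command(
  plan=[
    {"rot": [0,0,0],"offset": [0,0.006,0],"grip": 1},
    {"rot": [0,0,0],"offset": [0,0.012,0],"grip": 1},
    {"rot": [0,0,0],"offset": [0,0.018,0],"grip": 1},
    {"rot": [0,0,0],"offset": [0,0.024,0],"grip": 1},
    {"rot": [0,0,0],"offset": [0,0.03,0],"grip": 1},
    {"rot": [0,0,0],"offset": [0,0.036,0],"grip": 1},
    {"rot": [0,0,0],"offset": [0,0.041,0],"grip": 1},
    {"rot": [0,0,0],"offset": [0,0.041,0],"grip": 1},
  ],
)

```text
t: 4.25
eef_pos: [0.621, 0.1086, 0.0488]
tool_rot: [0.707, 0.708, 0.0, 0.0]
ft_force: [0.1, -0.1, 0.3]
width: 0.0003
```

Emit:
arm_command(
  plan=[
    {"rot": [0,0,0],"offset": [0,-0.005,-0.02],"grip": 1},
    {"rot": [0,0,0],"offset": [0,-0.01,-0.05],"grip": 1},
    {"rot": [0,0,0],"offset": [-0.02,-0.04,-0.08],"grip": 1},
    {"rot": [0,0,0],"offset": [-0.055,-0.07,-0.08],"grip": 1},
    {"rot": [0,0,0],"offset": [-0.095,-0.1,-0.08],"grip": 1},
    {"rot": [0,0,0],"offset": [-0.135,-0.12,-0.08],"grip": 1},
    {"rot": [0,0,0],"offset": [-0.175,-0.137,-0.08],"grip": 1},
    {"rot": [0,0,0],"offset": [-0.2,-0.137,-0.08],"grip": 1},
  ],
)

```text
t: 5.05
eef_pos: [0.4805, -0.0933, 0.1287]
tool_rot: [0.707, 0.707, -0.001, -0.001]
ft_force: [0.2, 0.4, 0.3]
width: 0.0007
```

Run:
```python
from h import *
f=vision.grab_frame("top")
cv2.imwrite("pics/t2.png",cv2.resize(f["img"][195:312,255:405],None,fx=5,fy=5,interpolation=cv2.INTER_CUBIC)[:,:,::-1])
```

```text
(no output)
```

View pics/t2.png

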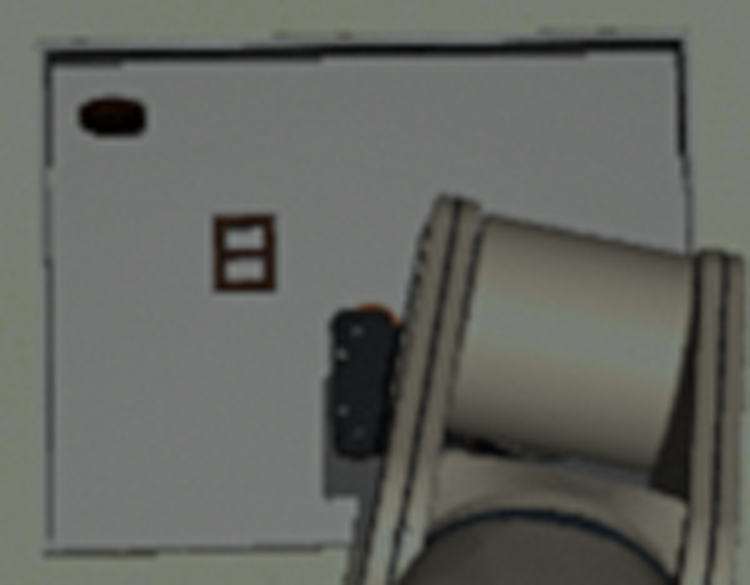

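Button 1 is in the trough at (113,117) in the crop but looks foreshortened, so it may be tilted rather than flat. I'll check with the side view and depth.

Run:
```python
from h import *
f=vision.grab_frame("top"); P=cloud(f)
for r in range(210,229): print(r,np.round(P[r,274:282:3][:,[0,2]].ravel(),3),f["img"][r,277].tolist())
f=vision.grab_frame("side")
K,D=KD(f)
uv=cv2.projectPoints(np.array([[.64,.107,.02]]),cv2.Rodrigues(np.array(f["R"]))[0],np.array(f["t"]),K,D)[0].reshape(-1,2); print(uv)
u,v=uv[0].astype(int)
cv2.imwrite("pics/s2.png",cv2.resize(f["img"][v-40:v+60,u-50:u+80],None,fx=5,fy=5,interpolation=cv2.INTER_CUBIC)[:,:,::-1])
P=cloud(f); g=f["img"].max(2)
m=(g<60)&(abs(P[...,0]-.64)<.04)&(abs(P[...,1]-.107)<.03); Q=P[m]; print(len(Q),Q.min(0),Q.max(0),Q.mean(0))
if len(Q)>9:
    U,S,V=np.linalg.svd(Q-Q.mean(0)); print(S/len(Q)**.5,V)
```

```text
210 [0.662 0.007 0.663 0.    0.662 0.008] [113, 116, 114]
211 [0.659 0.006 0.659 0.009 0.659 0.006] [114, 117, 115]
212 [0.657 0.005 0.657 0.002 0.657 0.006] [115, 116, 115]
213 [0.655 0.002 0.655 0.001 0.654 0.004] [105, 106, 103]
214 [ 0.651  0.008  0.653 -0.001  0.652 -0.   ] [68, 65, 62]
215 [0.643 0.037 0.643 0.039 0.642 0.043] [23, 13, 9]
216 [0.64  0.039 0.64  0.041 0.64  0.037] [19, 6, 0]
217 [0.637 0.04  0.638 0.036 0.638 0.036] [17, 7, 3]
218 [0.636 0.035 0.635 0.037 0.635 0.038] [9, 3, 3]
219 [0.635 0.026 0.634 0.027 0.634 0.029] [7, 3, 0]
220 [0.632 0.027 0.633 0.021 0.632 0.022] [5, 0, 0]
221 [0.631 0.016 0.631 0.016 0.629 0.023] [14, 13, 11]
222 [ 0.629  0.013  0.629  0.009  0.631 -0.003] [76, 76, 75]
223 [ 0.628 -0.001  0.627  0.005  0.627  0.004] [117, 119, 118]
224 [0.624 0.009 0.625 0.001 0.625 0.003] [115, 117, 116]
225 [0.621 0.008 0.622 0.004 0.622 0.005] [114, 115, 114]
226 [0.619 0.004 0.619 0.007 0.618 0.008] [113, 115, 113]
227 [0.617 0.005 0.616 0.005 0.389 1.5  ] [114, 115, 114]
228 [0.389 1.5   0.614 0.005 0.61  0.029] [114, 116, 114]
[[317.72154557 196.9418683 ]]Traceback (most recent call last):
  File "<stdin>", line 10, in <module>
    return umr_minimum(a, axis, None, out, keepdims, initial, where)
ValueError: zero-size array to reduction operation minimum which has no identity
```

View pics/s2.png

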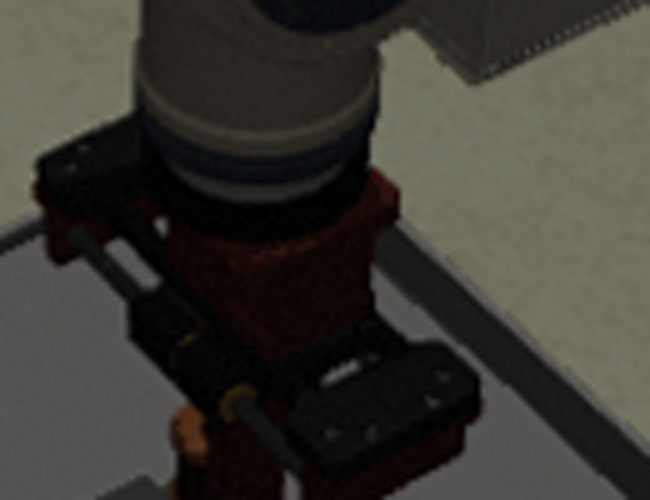

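Depth shows button 1 standing on edge in the trough, with its top at z about 0.040 and x from 0.634 to 0.643. The push went too far past the edge and flipped it upright, so I'll topple it afterwards. For the next two I'll stop as soon as they tip.

Emit:
arm_command(
  plan=[
    {"rot": [0,0,0],"offset": [0.001,0,0.02],"grip": 1},
    {"rot": [0,0,0],"offset": [0.001,0,0.045],"grip": 1},
    {"rot": [0,0,0],"offset": [0.001,0,0.062],"grip": 1},
    {"rot": [0,0,0],"offset": [0.001,0,0.072],"grip": 1},
    {"rot": [0,0,0],"offset": [0.001,0,0.077],"grip": 1},
    {"rot": [0,0,0],"offset": [0.001,0,0.08],"grip": 1},
    {"rot": [0,0,0],"offset": [0.001,0.005,0.08],"grip": 1},
    {"rot": [0,0,0],"offset": [0.001,0.013,0.08],"grip": 1},
  ],
)

```text
t: 6.0
eef_pos: [0.497, -0.0906, 0.0492]
tool_rot: [0.707, 0.707, 0.0, 0.0]
ft_force: [-0.1, 0.2, 0.1]
width: 0.0004
```

Emit:
arm_command(
  plan=[
    {"rot": [0,0,0],"offset": [0,0.011,0],"grip": 1},
    {"rot": [0,0,0],"offset": [0,0.022,0],"grip": 1},
    {"rot": [0,0,0],"offset": [0,0.033,0],"grip": 1},
    {"rot": [0,0,0],"offset": [0,0.044,0],"grip": 1},
    {"rot": [0,0,0],"offset": [0,0.055,0],"grip": 1},
    {"rot": [0,0,0],"offset": [0,0.066,0],"grip": 1},
    {"rot": [0,0,0],"offset": [0,0.076,0],"grip": 1},
    {"rot": [0,0,0],"offset": [0,0.082,0],"grip": 1},
  ],
)

```text
t: 6.8
eef_pos: [0.5796, -0.0905, 0.0487]
tool_rot: [0.707, 0.708, 0.0, 0.0]
ft_force: [0.2, 0.4, -0.0]
width: 0.0005
```

Emit:
arm_command(
  plan=[
    {"rot": [0,0,0],"offset": [0,0.004,0],"grip": 1},
    {"rot": [0,0,0],"offset": [0,0.008,0],"grip": 1},
    {"rot": [0,0,0],"offset": [0,0.011,0],"grip": 1},
    {"rot": [0,0,0],"offset": [0,0.014,0],"grip": 1},
    {"rot": [0,0,0],"offset": [0,0.016,0],"grip": 1},
    {"rot": [0,0,0],"offset": [0,0.016,0],"grip": 1},
    {"rot": [0,0,0],"offset": [0,0.016,0],"grip": 1},
    {"rot": [0,0,0],"offset": [0,0.016,0],"grip": 1},
  ],
)

```text
t: 7.6
eef_pos: [0.5942, -0.0905, 0.0486]
tool_rot: [0.707, 0.708, -0.0, -0.0]
ft_force: [-0.1, 0.2, -0.6]
width: 0.0003
```

```bash
cat >> h.py <<'E'
def look(xc,yc,name=None):
    f=vision.grab_frame("top"); P=cloud(f); K,D=KD(f)
    uv=cv2.projectPoints(np.array([[xc,yc,.02]]),cv2.Rodrigues(np.array(f["R"]))[0],np.array(f["t"]),K,D)[0].ravel(); c=int(round(uv[0])); r0=int(round(uv[1]))
    print("col",c)
    for r in range(r0-14,r0+20): print(r,np.round(np.median(P[r,c-2:c+3],0),3),f["img"][r,c].tolist())
    return f
E
python3 -c "
from h import *
f=look(.64,-.092)"
```

```text
col 353
202 [ 0.608 -0.07   0.381] [118, 118, 105]
203 [ 0.606 -0.07   0.38 ] [118, 121, 107]
204 [ 0.604 -0.07   0.379] [118, 123, 110]
205 [ 0.601 -0.07   0.382] [119, 123, 112]
206 [ 0.599 -0.07   0.383] [118, 124, 114]
207 [ 0.597 -0.07   0.383] [119, 124, 116]
208 [ 0.595 -0.07   0.383] [119, 124, 118]
209 [ 0.594 -0.07   0.38 ] [118, 123, 116]
210 [ 0.591 -0.069  0.382] [119, 124, 116]
211 [ 0.59 -0.07  0.38] [119, 124, 113]
212 [ 0.588 -0.069  0.381] [118, 123, 110]
213 [ 0.585 -0.069  0.382] [118, 120, 107]
214 [ 0.584 -0.069  0.379] [119, 118, 105]
215 [ 0.582 -0.069  0.378] [117, 114, 102]
216 [ 0.58  -0.07   0.377] [114, 111, 99]
217 [ 0.578 -0.07   0.376] [112, 110, 98]
218 [ 0.576 -0.069  0.376] [109, 107, 95]
219 [ 0.574 -0.069  0.376] [106, 103, 92]
220 [ 0.572 -0.07   0.373] [103, 100, 89]
221 [ 0.571 -0.07   0.371] [99, 96, 86]
222 [ 0.569 -0.07   0.371] [96, 94, 83]
223 [ 0.567 -0.07   0.37 ] [92, 89, 80]
224 [ 0.565 -0.07   0.369] [86, 85, 75]
225 [ 0.564 -0.07   0.365] [82, 80, 71]
226 [ 0.562 -0.07   0.364] [78, 76, 68]
227 [ 0.544 -0.063  0.468] [79, 77, 68]
228 [ 0.542 -0.063  0.471] [80, 78, 69]
229 [ 0.539 -0.063  0.474] [78, 76, 67]
230 [ 0.537 -0.063  0.478] [83, 79, 71]
231 [ 0.535 -0.063  0.48 ] [83, 81, 72]
232 [ 0.533 -0.062  0.483] [65, 65, 60]
233 [ 0.53  -0.062  0.492] [26, 30, 34]
234 [ 0.527 -0.061  0.494] [42, 43, 43]
235 [ 0.525 -0.061  0.498] [63, 60, 54]
```

The arm hides the view, so I retreat to behind button 3 and look from there.

Emit:
arm_command(
  plan=[
    {"rot": [0,0,0],"offset": [0,-0.008,-0.005],"grip": 1},
    {"rot": [0,0,0],"offset": [0,-0.02,-0.035],"grip": 1},
    {"rot": [0,0,0],"offset": [-0.01,-0.04,-0.07],"grip": 1},
    {"rot": [0,0,0],"offset": [-0.03,-0.07,-0.08],"grip": 1},
    {"rot": [0,0,0],"offset": [-0.05,-0.1,-0.08],"grip": 1},
    {"rot": [0,0,0],"offset": [-0.065,-0.12,-0.08],"grip": 1},
    {"rot": [0,0,0],"offset": [-0.065,-0.131,-0.08],"grip": 1},
    {"rot": [0,0,0],"offset": [-0.065,-0.131,-0.08],"grip": 1},
  ],
)

```text
t: 8.45
eef_pos: [0.4619, -0.1554, 0.1288]
tool_rot: [0.707, 0.707, -0.0, -0.001]
ft_force: [-0.2, 0.6, 0.7]
width: 0.0008
```

Run:
```python
from h import *
a=cv2.resize(vision.grab_frame("top")["img"][195:312,255:405],None,fx=4,fy=4,interpolation=cv2.INTER_CUBIC)
f=vision.grab_frame("side")
K,D=KD(f)
uv=cv2.projectPoints(np.array([[.63,-.06,.02]]),cv2.Rodrigues(np.array(f["R"]))[0],np.array(f["t"]),K,D)[0].ravel().astype(int)
print(uv); u,v=uv
b=cv2.resize(f["img"][v-40:v+77,max(0,u-90):u+60],None,fx=4,fy=4,interpolation=cv2.INTER_CUBIC)
b=cv2.resize(b,(600,468)); 
cv2.imwrite("pics/m3.png",cv2.resize(np.hstack([a,b]),(800,312))[:,:,::-1])
```

```text
[360 244]
```

View pics/m3.png

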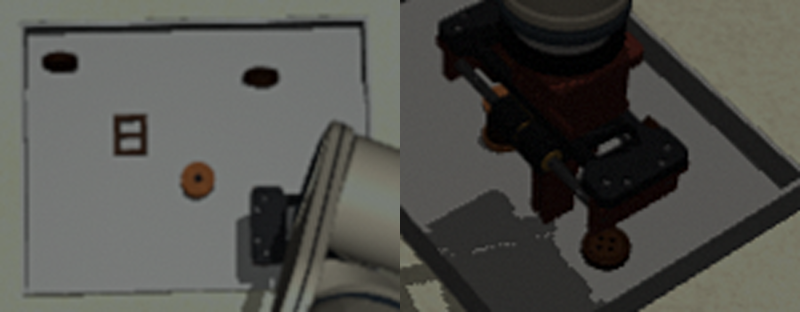

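Button 2 went over but leans steeply at the deck edge, at (261,77) in the left panel. Button 3 is still on the deck in front of the fingers, and the buckle and spool haven't moved. For button 3 I'll push faster so it clears the edge flat.

Emit:
arm_command(
  plan=[
    {"rot": [0,0,0],"offset": [0,0,0.02],"grip": 1},
    {"rot": [0,0,0],"offset": [0,0,0.045],"grip": 1},
    {"rot": [0,0,0],"offset": [0,0,0.062],"grip": 1},
    {"rot": [0,0,0],"offset": [0,0,0.072],"grip": 1},
    {"rot": [0,0,0],"offset": [0,0,0.077],"grip": 1},
    {"rot": [0,0,0],"offset": [0,0,0.08],"grip": 1},
    {"rot": [0,0,0],"offset": [0,0.005,0.08],"grip": 1},
    {"rot": [0,0,0],"offset": [0,0.012,0.08],"grip": 1},
  ],
)

```text
t: 9.35
eef_pos: [0.4763, -0.1557, 0.0492]
tool_rot: [0.707, 0.707, 0.0, 0.0]
ft_force: [0.4, -0.1, 0.4]
width: 0.0001
```

Emit:
arm_command(
  plan=[
    {"rot": [0,0,0],"offset": [0,0.01,0],"grip": 1},
    {"rot": [0,0,0],"offset": [0,0.026,0],"grip": 1},
    {"rot": [0,0,0],"offset": [0,0.052,0],"grip": 1},
    {"rot": [0,0,0],"offset": [0,0.088,0],"grip": 1},
    {"rot": [0,0,0],"offset": [0,0.125,0],"grip": 1},
    {"rot": [0,0,0],"offset": [0,0.127,0],"grip": 1},
    {"rot": [0,0,0],"offset": [0,0.12,0],"grip": 1},
    {"rot": [0,0,0],"offset": [0,0.11,0],"grip": 1},
  ],
)

```text
t: 10.15
eef_pos: [0.584, -0.1552, 0.0485]
tool_rot: [0.707, 0.708, -0.0, -0.001]
ft_force: [-0.4, 0.2, -0.1]
width: 0.0003
```

Emit:
arm_command(
  plan=[
    {"rot": [0,0,0],"offset": [0,-0.02,-0.02],"grip": 1},
    {"rot": [0,0,0],"offset": [0,-0.04,-0.05],"grip": 1},
    {"rot": [0,0,0],"offset": [0.03,-0.06,-0.09],"grip": 1},
    {"rot": [0,0,0],"offset": [0.07,-0.08,-0.1],"grip": 1},
    {"rot": [0,0,0],"offset": [0.115,-0.08,-0.1],"grip": 1},
    {"rot": [0,0,0],"offset": [0.16,-0.08,-0.1],"grip": 1},
    {"rot": [0,0,0],"offset": [0.2,-0.08,-0.1],"grip": 1},
    {"rot": [0,0,0],"offset": [0.24,-0.08,-0.1],"grip": 1},
  ],
)

```text
t: 10.95
eef_pos: [0.5026, 0.0852, 0.1487]
tool_rot: [0.707, 0.707, -0.001, -0.0]
ft_force: [-0.3, 0.1, 0.2]
width: 0.0002
```

```bash
cat >> h.py <<'E'
def pair(name):
    t=vision.grab_frame("top"); a=cv2.resize(t["img"][195:312,255:405],None,fx=4,fy=4,interpolation=cv2.INTER_CUBIC)
    f=vision.grab_frame("side"); K,D=KD(f)
    u,v=cv2.projectPoints(np.array([[.6,-.02,.02]]),cv2.Rodrigues(np.array(f["R"]))[0],np.array(f["t"]),K,D)[0].ravel().astype(int)
    b=cv2.resize(f["img"][v-78:v+78,u-100:u+100],(600,468),interpolation=cv2.INTER_CUBIC)
    cv2.imwrite(f"pics/{name}.png",cv2.resize(np.vstack([a,b]),(385,600))[:,:,::-1] if 0 else cv2.resize(np.hstack([a,b]),(800,312))[:,:,::-1])
    P=cloud(t); g=t["img"].max(2); m=np.zeros((480,640),np.uint8); m[206:300,267:391]=g[206:300,267:391]<75
    n,l,s,c=cv2.connectedComponentsWithStats(m)
    for i in range(1,n):
        if s[i,4]>20:
            Q=P[l==i]; Q=Q[Q[:,2]<.1]
            if len(Q): print(s[i],onplane(t,[c[i]],.03).round(3),"x",np.percentile(Q[:,0],[5,95]).round(3),"z",np.percentile(Q[:,2],[5,95]).round(3))
E
python3 -c "
from h import *
pair('m4')"
```

```text
[267 206  53   2  66] [[0.667 0.076 0.03 ]] x [0.669 0.672] z [0.003 0.022]
[370 208  14  13 145] [[ 0.644 -0.153  0.03 ]] x [0.633 0.661] z [0.007 0.018]
[271 214  13   8  90] [[0.637 0.107 0.03 ]] x [0.63  0.645] z [0.007 0.041]
[346 220  14   8  94] [[ 0.619 -0.09   0.03 ]] x [0.61  0.632] z [0.005 0.039]
[293 223  15  77 157] [[0.538 0.047 0.03 ]] x [0.624 0.627] z [0.002 0.007]
[267 227  32  60 504] [[0.507 0.092 0.03 ]] x [0.472 0.553] z [0.021 0.032]
[304 238  17  48 531] [[0.518 0.015 0.03 ]] x [0.461 0.579] z [0.021 0.036]
[323 264  12   6  25] [[ 0.505 -0.023  0.03 ]] x [0.501 0.511] z [0.027 0.07 ]
```

View pics/m4.png

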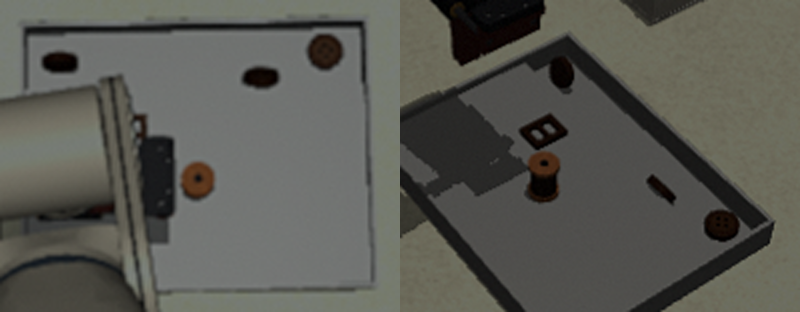

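Button 3 lies flat in the trough at (324,51). Button 1 stands on edge (left panel (60,62)) and button 2 leans on the deck edge ((261,77)). I'll topple button 1 with a push on its upper part.

Emit:
arm_command(
  plan=[
    {"rot": [0,0,0],"offset": [0.01,0.03,0.02],"grip": 1},
    {"rot": [0,0,0],"offset": [0.021,0.06,0.04],"grip": 1},
    {"rot": [0,0,0],"offset": [0.021,0.08,0.065],"grip": 1},
    {"rot": [0,0,0],"offset": [0.021,0.085,0.085],"grip": 1},
    {"rot": [0,0,0],"offset": [0.021,0.085,0.094],"grip": 1},
    {"rot": [0,0,0],"offset": [0.021,0.085,0.098],"grip": 1},
    {"rot": [0,0,0],"offset": [0.021,0.09,0.099],"grip": 1},
    {"rot": [0,0,0],"offset": [0.021,0.1,0.099],"grip": 1},
  ],
)

```text
t: 11.85
eef_pos: [0.605, 0.1052, 0.0505]
tool_rot: [0.707, 0.707, -0.0, 0.0]
ft_force: [0.6, -0.7, -0.9]
width: 0.0008
```

Emit:
arm_command(
  plan=[
    {"rot": [0,0,0],"offset": [0,0.012,0],"grip": 1},
    {"rot": [0,0,0],"offset": [0,0.024,0],"grip": 1},
    {"rot": [0,0,0],"offset": [0,0.036,0],"grip": 1},
    {"rot": [0,0,0],"offset": [0,0.044,0],"grip": 1},
    {"rot": [0,0,0],"offset": [0,0.044,0],"grip": 1},
    {"rot": [0,0,0],"offset": [0,0.03,-0.01],"grip": 1},
    {"rot": [0,0,0],"offset": [0,0,-0.02],"grip": 1},
    {"rot": [0,0,0],"offset": [-0.01,-0.02,-0.05],"grip": 1},
  ],
)

```text
t: 12.65
eef_pos: [0.5812, 0.0957, 0.0974]
tool_rot: [0.706, 0.708, -0.003, -0.002]
ft_force: [-1.3, -0.6, 0.0]
width: 0.0006
```

Emit:
arm_command(
  plan=[
    {"rot": [0,0,0],"offset": [-0.03,-0.005,-0.02],"grip": 1},
    {"rot": [0,0,0],"offset": [-0.07,-0.01,-0.02],"grip": 1},
    {"rot": [0,0,0],"offset": [-0.11,-0.01,-0.02],"grip": 1},
    {"rot": [0,0,0],"offset": [-0.145,-0.01,-0.02],"grip": 1},
    {"rot": [0,0,0],"offset": [-0.175,-0.01,-0.01],"grip": 1},
    {"rot": [0,0,0],"offset": [-0.186,-0.01,0.01],"grip": 1},
    {"rot": [0,0,0],"offset": [-0.186,-0.01,0.03],"grip": 1},
    {"rot": [0,0,0],"offset": [-0.186,-0.01,0.03],"grip": 1},
  ],
)

```text
t: 13.45
eef_pos: [0.5731, -0.0907, 0.0674]
tool_rot: [0.707, 0.707, -0.001, -0.002]
ft_force: [-0.2, 0.1, -0.1]
width: 0.0006
```

```bash
python3 -c "
from h import *
pair('m5')"
```

```text
[267 206  53  15 206] [[0.654 0.097 0.03 ]] x [0.638 0.671] z [0.006 0.022]
[340 206   9  29  59] [[ 0.622 -0.064  0.03 ]] x [0.639 0.671] z [0.    0.005]
[ 319  206   72   94 4036] [[ 0.502 -0.093  0.03 ]] x [0.506 0.634] z [0.002 0.07 ]
[298 238  12  15 120] [[0.565 0.039 0.03 ]] x [0.546 0.582] z [0.024 0.038]
```

Button 1's blob is now round at x 0.638–0.671 and low, so it fell flat against the far wall. Next is the same upper push on button 2.

Emit:
arm_command(
  plan=[
    {"rot": [0,0,0],"offset": [0,0,0.01],"grip": 1},
    {"rot": [0,0,0],"offset": [0,0,0.016],"grip": 1},
    {"rot": [0,0,0],"offset": [0,0.006,0.017],"grip": 1},
    {"rot": [0,0,0],"offset": [0,0.018,0.017],"grip": 1},
    {"rot": [0,0,0],"offset": [0,0.03,0.017],"grip": 1},
    {"rot": [0,0,0],"offset": [0,0.042,0.017],"grip": 1},
    {"rot": [0,0,0],"offset": [0,0.054,0.017],"grip": 1},
    {"rot": [0,0,0],"offset": [0,0.062,0.017],"grip": 1},
  ],
)

```text
t: 14.35
eef_pos: [0.6391, -0.0905, 0.0529]
tool_rot: [0.707, 0.708, 0.0, 0.0]
ft_force: [0.3, 0.7, -0.0]
width: 0.0007
```

Emit:
arm_command(
  plan=[
    {"rot": [0,0,0],"offset": [0,0.002,0],"grip": 1},
    {"rot": [0,0,0],"offset": [0,0,0],"grip": 1},
    {"rot": [0,0,0],"offset": [0,-0.015,-0.01],"grip": 1},
    {"rot": [0,0,0],"offset": [0,-0.04,-0.03],"grip": 1},
    {"rot": [0,0,0],"offset": [0,-0.06,-0.07],"grip": 1},
    {"rot": [0,0,0],"offset": [0,-0.08,-0.11],"grip": 1},
    {"rot": [0,0,0],"offset": [0.035,-0.09,-0.14],"grip": 1},
    {"rot": [0,0,0],"offset": [0.075,-0.1,-0.15],"grip": 1},
  ],
)

```text
t: 15.15
eef_pos: [0.5376, -0.016, 0.2059]
tool_rot: [0.708, 0.706, 0.002, 0.002]
ft_force: [0.6, -0.4, 0.5]
width: 0.0009
```

Emit:
arm_command(
  plan=[
    {"rot": [0,0,0],"offset": [0.03,-0.01,-0.01],"grip": 1},
    {"rot": [0,0,0],"offset": [0.07,-0.03,-0.02],"grip": 1},
    {"rot": [0,0,0],"offset": [0.11,-0.05,-0.03],"grip": 1},
    {"rot": [0,0,0],"offset": [0.15,-0.07,-0.04],"grip": 1},
    {"rot": [0,0,0],"offset": [0.19,-0.09,-0.05],"grip": 1},
    {"rot": [0,0,0],"offset": [0.23,-0.11,-0.05],"grip": 1},
    {"rot": [0,0,0],"offset": [0.27,-0.11,-0.05],"grip": 1},
    {"rot": [0,0,0],"offset": [0.3,-0.11,-0.05],"grip": 1},
  ],
)

```text
t: 15.95
eef_pos: [0.4255, 0.286, 0.2529]
tool_rot: [0.706, 0.708, 0.0, -0.0]
ft_force: [0.7, 0.3, -0.2]
width: 0.0004
```

```bash
python3 -c "
from h import *
pair('m6')"
```

```text
[267 206  53  15 205] [[0.655 0.097 0.03 ]] x [0.639 0.671] z [0.006 0.02 ]
[346 206  13  13 141] [[ 0.65  -0.089  0.03 ]] x [0.639 0.668] z [0.008 0.019]
[370 208  14  13 145] [[ 0.644 -0.153  0.03 ]] x [0.632 0.661] z [0.007 0.019]
[298 238  12  15 118] [[0.565 0.039 0.03 ]] x [0.546 0.582] z [0.024 0.037]
[323 264  12   6  23] [[ 0.505 -0.023  0.03 ]] x [0.501 0.511] z [0.025 0.071]
```

View pics/m6.png

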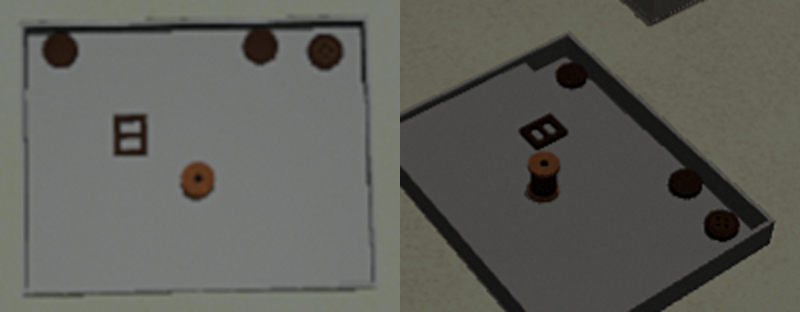

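All three buttons now lie flat in the trough, at left-panel (60,49), (261,46) and (324,51). The buckle (130,135) and spool (197,181) are unmoved, and the arm is clear.

```bash
python3 -c "
from cell import workorder
print(workorder.hand_in())"
```

```text
the job is handed in; nothing more can be done
None
```

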